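# Set the batch tags on the measuring-room tray rail

## Robot

A 7-joint arm with a two-finger parallel gripper is mounted at the origin on the work surface. World frame = base frame: x ahead of the robot, y to its left, z up, the work surface at z = 0. Lengths are in m, angles in rad, forces in N, time in s.
With the tool pointing down it reaches from about 0.425 to 0.875 m from the base axis. Payload 4.7 kg.
Tool frame: the origin (TCP) lies midway between the tips of the shut fingers; the grasp point (between the pads) lies manip.tcp_to_grasp behind it (manip.tcp_to_grasp is the distance from the TCP to the grasp point, in m); z points along the fingers, y is the line along which they close (so a half turn about z gives the same grasp; the last joint's range is limited). The gripper opens to 87 mm and grips with 3 to 60 N. Pads are 19 mm wide; open, the fingers measure 117 mm over their backs; the gripper's body (75 mm by 190 mm) begins 51 mm behind the grasp point.
Start: joints at [-1.18, 0.321, -0.07, 1.45, 0.023, 1.371, -0.057], TCP at [0.239, 0.604, 0.223] pointing down, gripper open.
Joint ranges: [-2.86, 2.86], [-0.3, 2.09], [-1.38, 1.24], [0.06, 2.45], [-1.56, 4.7], [0.09, 2.05], [-2.69, 2.69]. Speed limits (rad/s): [2.57, 2.57, 3.14, 3.14, 3.14, 3.14, 3.14].

## Interface

Orientations are given as a rotation vector (axis times angle).
In Python, from workcell import manip gives the robot as it stands.
- The arm moves only by the tool send_rows, never from a script. Its argument "steps" is a list of rows, each a list of 2 entries, a list of its own where there are three numbers: the shift along the tool's x, y, z in m, then the turn about the tool's z in rad. A call has 1 to 8 rows; each row shifts and turns the commanded pose from where the row before left it, along the tool's axes as they then stand; what a row does not reach is not made up. A row lasts 1/10 s, in which the tool goes at most 50 mm and 8.59 degrees, less where a joint would pass 70% of its speed; a pose out of reach is approached as far as the arm can. A call with a gripper value outside its range is refused whole. "fingers" is the closure, from -1 (fully open) to 1 (shut), so that 0 is half open, set as the call begins (left out, the last holds). The fingers move at their own pace and stop on an object; "newtons" is the grip in N (left out, the last holds). Time passes only in rows, so rows that do not move let the fingers close. It gives the time, the measured TCP pose, the force, the opening and the grip force at its end, in the units of the state.
- manip.read_state(): the state, without advancing time (a new reading comes with each control period).
- manip.read_camera(name): name is "scene" or "top" or "wrist"; returns (picture, depth): 384x512x3 uint8, blue, green, red; 384x512 float32, m along the optical axis (not along the pixel's ray), 0 where there is no reading.
- manip.camera_info(name): a dict with "fovy" (degrees; the focal length in pixels is half the picture's height over the tangent of half this angle, whatever the lens; pixels are square), "cx", "cy" (the principal point, pixels), "R" (3x3) and "t" (3): a world point X has camera coordinates R X + t. Camera axes: x right, y down, z forward; pixel columns grow to the right and rows downward; lengths in m; the calibration is good to about 2 mm. A picture is of the moment at which its call begins: read the wrist's pose just before it. camera_info takes no time and is no camera call; for the wrist camera it gives the pose at the moment of the call.
- manip.sign_off(): hands the job in; it is judged then, once.
Trained networks look in the newest picture that a camera, given by its name, has taken for a name from the list of things; names that differ only in an ending like _2 or _b are one class to them, and where a whole thing is asked for, a point or a joint stands for the part that bears it (a point fixed in the world has none). Each returns a list of dicts, best first, with "p" (0 to 1); they miss things now and then, are a little off and sometimes report something else, mostly with a low value. They report only what shows in the picture. A call takes as long as a camera call. They do not tell look-alikes from the thing itself.
- manip.recognise(name, camera): "bbox" ([left, top, width, height] as shares, 0 to 1, of the picture: columns of its width, rows of its height, round what is visible of it).
The state is a dict: "t": time; "q": joint angles; "dq": joint speeds; "effort": joint torques, N m; "position": TCP position; "eef_rot": TCP orientation; "wrist_force": force on the tool from outside, world axes, zero at the start; "wrist_torque": the same for the moment, N m; "finger_gap": finger opening in m; "gripper_force": force on a finger pad.
Only numpy, scipy, OpenCV 4.12 (cv2) and the standard library are available. Lean on these libraries where they do the work, as an engineer would, in place of code of your own. Each camera call takes 0.05 s, during which the arm holds its last target. There are 200 camera calls.

## Task

Each tray of bushings waiting for measurement has a two-faced tag hinged on the rail in front of it. With a fingertip, push over the tags that are wrong, so that every full tray shows green and every tray that is not full shows red, each tag lying all the way down. Only push the tags, do not pinch them, and leave the trays and the other things on the bench where they stand.

Things in the scene. Friction and masses are not known exactly. Their poses are not given: they have to be found in the camera images.
- rail: aluminium strip 60 x 560 x 5 mm, fixed on the table; origin at the centre of its underside, y along the strip, x towards the trays; carries the four tag cradles 140 mm apart, in any order, their axes parallel to its own; at least 50 mm are free between the free edges of neighbouring tags
- cradle_a: fixed grey V-cradle of one tag, on the rail; origin at the centre of its underside, 5 mm above the table. The tag's hinge axis runs along the cradle's x, 18 mm above the origin. Two wings rise at 30 degrees to +y and -y and end 36 mm out, 34 mm above the origin. The tray it speaks for stands on its +x side, tray centre about 115 mm from the origin
- tag_a (a joint): turn of the tag in cradle_a, rad: 0 = lies on the cradle's +y wing with its red face up; 2.094 = lies on the -y wing with its green face up; 1.047 = stands upright. Free hinge with little friction: gravity drops the tag (40 g, lightly damped) to whichever side of upright it is
- plate_a: tag plate of cradle_a, 46 mm wide (x), 4 mm thick (z), reaching 52 mm from the hinge; origin on the hinge axis, y towards its free edge, +z face red with white bar, -z face green with white disc. At rest 30 degrees above level, free edge 45 mm beside the hinge axis, 49 mm above the table, overhanging the wing: pushed there inward and upward, on an arc about the hinge, it turns over
- cradle_b: fixed grey V-cradle of one tag, on the rail; origin at the centre of its underside, 5 mm above the table. The tag's hinge axis runs along the cradle's x, 18 mm above the origin. Two wings rise at 30 degrees to +y and -y and end 36 mm out, 34 mm above the origin. The tray it speaks for stands on its +x side, tray centre about 115 mm from the origin
- tag_b (a joint): turn of the tag in cradle_b, rad: 0 = lies on the cradle's +y wing with its red face up; 2.094 = lies on the -y wing with its green face up; 1.047 = stands upright. Free hinge with little friction: gravity drops the tag (40 g, lightly damped) to whichever side of upright it is
- plate_b: tag plate of cradle_b, 46 mm wide (x), 4 mm thick (z), reaching 52 mm from the hinge; origin on the hinge axis, y towards its free edge, +z face red with white bar, -z face green with white disc. At rest 30 degrees above level, free edge 45 mm beside the hinge axis, 49 mm above the table, overhanging the wing: pushed there inward and upward, on an arc about the hinge, it turns over
- cradle_c: fixed grey V-cradle of one tag, on the rail; origin at the centre of its underside, 5 mm above the table. The tag's hinge axis runs along the cradle's x, 18 mm above the origin. Two wings rise at 30 degrees to +y and -y and end 36 mm out, 34 mm above the origin. The tray it speaks for stands on its +x side, tray centre about 115 mm from the origin
- tag_c (a joint): turn of the tag in cradle_c, rad: 0 = lies on the cradle's +y wing with its red face up; 2.094 = lies on the -y wing with its green face up; 1.047 = stands upright. Free hinge with little friction: gravity drops the tag (40 g, lightly damped) to whichever side of upright it is
- plate_c: tag plate of cradle_c, 46 mm wide (x), 4 mm thick (z), reaching 52 mm from the hinge; origin on the hinge axis, y towards its free edge, +z face red with white bar, -z face green with white disc. At rest 30 degrees above level, free edge 45 mm beside the hinge axis, 49 mm above the table, overhanging the wing: pushed there inward and upward, on an arc about the hinge, it turns over
- cradle_d: fixed grey V-cradle of one tag, on the rail; origin at the centre of its underside, 5 mm above the table. The tag's hinge axis runs along the cradle's x, 18 mm above the origin. Two wings rise at 30 degrees to +y and -y and end 36 mm out, 34 mm above the origin. The tray it speaks for stands on its +x side, tray centre about 115 mm from the origin
- tag_d (a joint): turn of the tag in cradle_d, rad: 0 = lies on the cradle's +y wing with its red face up; 2.094 = lies on the -y wing with its green face up; 1.047 = stands upright. Free hinge with little friction: gravity drops the tag (40 g, lightly damped) to whichever side of upright it is
- plate_d: tag plate of cradle_d, 46 mm wide (x), 4 mm thick (z), reaching 52 mm from the hinge; origin on the hinge axis, y towards its free edge, +z face red with white bar, -z face green with white disc. At rest 30 degrees above level, free edge 45 mm beside the hinge axis, 49 mm above the table, overhanging the wing: pushed there inward and upward, on an arc about the hinge, it turns over
- tray_1: loose blue plastic tray 140 x 105 x 44 mm with places for 3 x 4 upright steel bushings (27 mm across, tops 50 mm above the table); FULL: 12 bushings, every place taken; origin at the centre of its underside
- tray_2: loose blue plastic tray 140 x 105 x 44 mm with places for 3 x 4 upright steel bushings (27 mm across, tops 50 mm above the table); FULL: 12 bushings, every place taken; origin at the centre of its underside
- tray_3: loose blue plastic tray 140 x 105 x 44 mm with places for 3 x 4 upright steel bushings (27 mm across, tops 50 mm above the table); NOT full: 5 bushings, 7 places bare; origin at the centre of its underside
- tray_4: loose blue plastic tray 140 x 105 x 44 mm with places for 3 x 4 upright steel bushings (27 mm across, tops 50 mm above the table); NOT full: empty; origin at the centre of its underside
- bushing: loose steel bushing 27 mm across, 46 mm high, standing in front of the rail (robot side); loose bystander, origin at its underside
- ring_gauge: steel ring gauge 54 mm across, 16 mm high, in front of the rail (robot side); loose bystander, origin at its underside
- master: stepped steel master cylinder 60 mm across the foot, 85 mm high, left of the work; loose bystander, origin at its underside
- v_block: steel V-block 50 x 44 x 40 mm, right of the work; loose bystander, origin at its underside
- screwdriver: screwdriver lying to the right of the trays; loose bystander, origin at its underside
- brush: brush lying to the left of the trays; loose bystander, origin at its underside
Things that resemble listed ones, but are neither listed nor needed, are in the scene too. What is shaped like the tray_4 but orange or pink is not meant.

How it is judged:
At the end, for the whole second after the job is handed in: The tag in front of each full tray lies on its -y wing, green face up (joint above 1.95 rad); the tag in front of each tray that is not full lies on its +y wing, red face up (joint below 0.14 rad); tags at rest; trays within 20 mm of where they stood (((horizontal distance between tray_1 and cradle_a below 0.15 m and value of joint tag_a above 1.95 rad) or (horizontal distance between tray_2 and cradle_a below 0.15 m and value of joint tag_a above 1.95 rad) or (horizontal distance between tray_3 and cradle_a below 0.15 m and value of joint tag_a below 0.14 rad) or (horizontal distance between tray_4 and cradle_a below 0.15 m and value of joint tag_a below 0.14 rad)) and ((horizontal distance between tray_1 and cradle_b below 0.15 m and value of joint tag_b above 1.95 rad) or (horizontal distance between tray_2 and cradle_b below 0.15 m and value of joint tag_b above 1.95 rad) or (horizontal distance between tray_3 and cradle_b below 0.15 m and value of joint tag_b below 0.14 rad) or (horizontal distance between tray_4 and cradle_b below 0.15 m and value of joint tag_b below 0.14 rad)) and ((horizontal distance between tray_1 and cradle_c below 0.15 m and value of joint tag_c above 1.95 rad) or (horizontal distance between tray_2 and cradle_c below 0.15 m and value of joint tag_c above 1.95 rad) or (horizontal distance between tray_3 and cradle_c below 0.15 m and value of joint tag_c below 0.14 rad) or (horizontal distance between tray_4 and cradle_c below 0.15 m and value of joint tag_c below 0.14 rad)) and ((horizontal distance between tray_1 and cradle_d below 0.15 m and value of joint tag_d above 1.95 rad) or (horizontal distance between tray_2 and cradle_d below 0.15 m and value of joint tag_d above 1.95 rad) or (horizontal distance between tray_3 and cradle_d below 0.15 m and value of joint tag_d below 0.14 rad) or (horizontal distance between tray_4 and cradle_d below 0.15 m and value of joint tag_d below 0.14 rad)) and distance of each of tray_1, tray_2, tray_3, tray_4 from where it was at the start of the episode below 0.02 m and velocity of joint tag_a between -0.1 and 0.1 rad/s and velocity of joint tag_b between -0.1 and 0.1 rad/s and velocity of joint tag_c between -0.1 and 0.1 rad/s and velocity of joint tag_d between -0.1 and 0.1 rad/s); the robot touches nothing.
It fails at once if a tray is moved by more than 20 mm, lifted or tipped (distance of any of tray_1, tray_2, tray_3, tray_4 from where it was at the start of the episode above 0.02 m or angle between any of tray_1, tray_2, tray_3, tray_4's own z axis and vertical above 0.15 rad).
It fails at once if another thing on the bench is moved by more than 20 mm (distance of any of bushing, ring_gauge, master, v_block, screwdriver, brush from where it was at the start of the episode above 0.02 m).
It fails at once if a tag is pinched between the fingers ((contact force between the fingers and plate_a above 2 N and x of the grasp point in the frame of plate_a between -0.023 and 0.023 m and y of the grasp point in the frame of plate_a between 0 and 0.055 m and z of the grasp point in the frame of plate_a between -0.006 and 0.006 m) or (contact force between the fingers and plate_b above 2 N and x of the grasp point in the frame of plate_b between -0.023 and 0.023 m and y of the grasp point in the frame of plate_b between 0 and 0.055 m and z of the grasp point in the frame of plate_b between -0.006 and 0.006 m) or (contact force between the fingers and plate_c above 2 N and x of the grasp point in the frame of plate_c between -0.023 and 0.023 m and y of the grasp point in the frame of plate_c between 0 and 0.055 m and z of the grasp point in the frame of plate_c between -0.006 and 0.006 m) or (contact force between the fingers and plate_d above 2 N and x of the grasp point in the frame of plate_d between -0.023 and 0.023 m and y of the grasp point in the frame of plate_d between 0 and 0.055 m and z of the grasp point in the frame of plate_d between -0.006 and 0.006 m)).
It also fails if it takes over 48 s, if anything falls off the work surface, if the arm or the gripper's body presses on something with over 40 N, if the wrist force passes 120 N, or if a joint passes its speed limit or range.

## Working session

There is one attempt and no reset: what is moved stays moved. The work goes in short steps, Python scripts to look and compute and a tool call to move; the robot and the scene stay as the last step left them, time stands still between calls to the robot, and variables do not carry over. Pictures are saved under pics/ and viewed, at most 10 in all, crops included, and the job is handed in when it is done.

Besides the shell and the picture viewer there is one more tool, called as name(argument=value, ...) on one line, values as JSON. send_rows: Moves the arm, as the interface text tells. Its arguments: {"type":"object","properties":{"steps":{"type":"array"},"fingers":{"type":"number"},"newtons":{"type":"number"}},"required":["steps"]}

```bash
mkdir -p pics; cat > h.py <<'E'
from workcell import manip
import numpy as np, cv2
def shot(c,f):
    p,d=manip.read_camera(c); i=manip.camera_info(c); cv2.imwrite('pics/'+f,p); np.savez('/tmp/'+c,p=p,d=d,R=i['R'],t=i['t'],cx=i['cx'],cy=i['cy'],fovy=i['fovy']); return p,d,i
def world(u,v,d,i):
    f=d.shape[0]/2/np.tan(np.radians(float(i['fovy']))/2)
    z=d[int(round(v)),int(round(u))]; c=np.array([(u-i['cx'])/f*z,(v-i['cy'])/f*z,z])
    return np.array(i['R']).T@(c-np.array(i['t']))
E
python3 - <<'E'
from h import *
for c in('top','scene'):
    p,d,i=shot(c,c+'1.png')
    for n in('plate_a','tray_1','cradle_a') if c=='top' else ():
        for r in manip.recognise(n,c):
            l,t,w,h=r['bbox'];u=(l+w/2)*512;v=(t+h/2)*384
            print(c,n,round(r['p'],2),[round(x) for x in(l*512,t*384,w*512,h*384)],world(u,v,d,i).round(3))
s=manip.read_state();print({k:np.round(s[k],3) for k in('t','position','eef_rot','finger_gap')},manip.tcp_to_grasp)
E
```

```text
top plate_a 0.76 [258, 182, 12, 10] [0.521 0.038 0.037]
top plate_a 0.74 [298, 180, 17, 16] [ 0.521 -0.103  0.038]
top plate_a 0.69 [324, 181, 18, 14] [ 0.524 -0.192  0.042]
top plate_a 0.68 [200, 176, 19, 20] [0.52  0.222 0.037]
top tray_1 0.95 [173, 213, 43, 39] [0.364 0.27  0.009]
top tray_1 0.88 [203, 132, 29, 43] [0.64  0.205 0.005]
top tray_1 0.69 [60, 167, 50, 43] [0.502 0.654 0.003]
top tray_1 0.58 [243, 135, 31, 41] [0.625 0.062 0.051]
top tray_1 0.58 [281, 133, 37, 42] [ 0.647 -0.084  0.002]
top tray_1 0.52 [292, 206, 18, 19] [ 0.433 -0.09   0.003]
top cradle_a 0.93 [246, 181, 27, 15] [0.517 0.056 0.03 ]
top cradle_a 0.83 [203, 180, 21, 15] [0.515 0.21  0.033]
top cradle_a 0.61 [287, 181, 29, 11] [ 0.527 -0.086  0.032]
top cradle_a 0.56 [332, 180, 15, 19] [ 0.523 -0.216  0.028]
{'t': np.float64(0.25), 'position': array([0.239, 0.604, 0.222]), 'eef_rot': array([-5.880e-01, -3.086e+00,  1.000e-03]), 'finger_gap': np.float64(0.087)} 0.0187
```

View pics/top1.png

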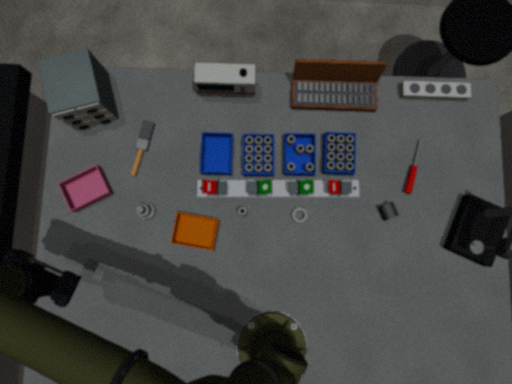

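View pics/scene1.png

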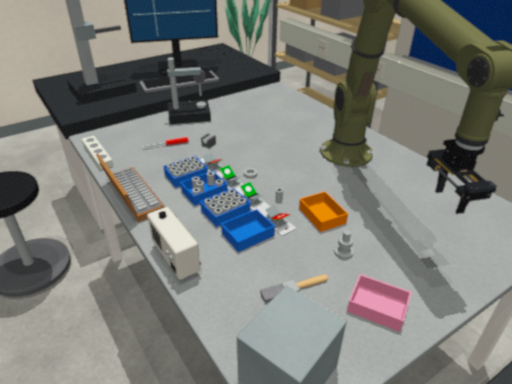

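Top view: trays from left to right are empty (217,153), full (258,155), 5 bushings (299,155) and full (340,153). Their tags are red (210,187), green (264,187), green (306,187) and red (335,187). The orange (195,230) and pink (86,188) trays are look-alikes and not meant. Tag 3 (green, tray not full) and tag 4 (red, tray full) are wrong. I'll shut the fingers, turn the tool square and go to the gap between those two for a close look.

send_rows(steps=[[[0,0,0],0.149],[[0,0,0],0.149],[[0,0,0],0.149],[[0,0,0],0.149],[[0,0,0],0.149],[[0,0,0],0.149],[[0,0,0],0.149],[[0,0,0],0.149]], fingers=1, newtons=10)

```text
t: 1.05
position: [0.2391, 0.6043, 0.2224]
eef_rot: [2.226, 2.217, -0.0]
wrist_force: [-0.1, 0.1, 0.3]
finger_gap: 0.0309
gripper_force: 0.0
```

send_rows(steps=[[[-0.025,0.03,0],0],[[-0.025,0.03,0],0],[[-0.025,0.03,0],0],[[-0.025,0.03,0],0],[[-0.025,0.03,0],0],[[-0.025,0.03,0],0],[[-0.025,0.03,0],0],[[-0.025,0.03,0],0]])

```text
t: 1.85
position: [0.4806, 0.4038, 0.2226]
eef_rot: [-2.219, -2.224, -0.0]
wrist_force: [-0.1, 0.1, -0.5]
finger_gap: 0.0008
gripper_force: 0.0
```

send_rows(steps=[[[-0.04,0,0],0],[[-0.04,0,0],0],[[-0.04,0,0],0],[[-0.04,0,0],0],[[-0.04,0,0],0],[[-0.04,0,0],0],[[-0.04,0,0],0],[[-0.04,0,0],0]])

```text
t: 2.65
position: [0.48, 0.0833, 0.2227]
eef_rot: [-2.219, -2.224, -0.001]
wrist_force: [0.5, -0.1, 0.5]
finger_gap: 0.001
gripper_force: 0.0
```

send_rows(steps=[[[-0.04,0,0],0],[[-0.04,0,0],0],[[-0.04,0,0],0],[[-0.04,0,0],0],[[-0.04,0,0],0],[[-0.033,0,0],0],[[0,0,0],0],[[0,0,0],0]])

```text
t: 3.45
position: [0.4805, -0.1485, 0.2226]
eef_rot: [-2.221, -2.221, -0.001]
wrist_force: [-0.5, 0.6, 0.1]
finger_gap: 0.0009
gripper_force: 0.0
```

```bash
python3 - <<'E'
from h import *
c='wrist';p,d,i=shot(c,'w1.png')
for n in('plate_a','cradle_a'):
    for r in manip.recognise(n,c):
        l,t,w,h=r['bbox'];u=(l+w/2)*512;v=(t+h/2)*384
        print(n,round(r['p'],2),[round(x) for x in(l*512,t*384,w*512,h*384)],world(u,v,d,i).round(3))
E
```

```text
plate_a 0.97 [278, 113, 43, 45] [ 0.529 -0.099  0.037]
plate_a 0.81 [278, 197, 41, 30] [ 0.531 -0.197  0.037]
plate_a 0.71 [280, 1, 45, 28] [0.525 0.025 0.045]
plate_a 0.29 [202, 98, 44, 45] [ 0.434 -0.084 -0.001]
cradle_a 0.96 [277, 88, 45, 72] [ 0.529 -0.086  0.029]
cradle_a 0.87 [275, 197, 42, 47] [ 0.53  -0.212  0.029]
cradle_a 0.59 [276, 0, 46, 26] [0.522 0.027 0.045]
cradle_a 0.3 [280, 196, 39, 31] [ 0.533 -0.196  0.037]
```

View pics/w1.png

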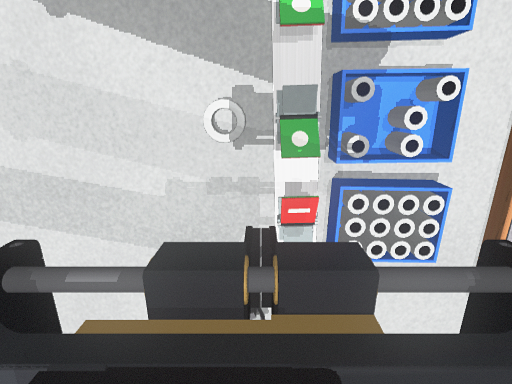

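The wrist view confirms it: the green tag at (299,138) is in front of the 5-bushing tray at (403,115), and the red tag at (299,211) is in front of the full tray at (393,225). Next I measure both plates through colour masks and depth.

```bash
python3 - <<'E'
from h import *
z=np.load('/tmp/wrist.npz');p=z['p'].astype(int);d=z['d']
b,g,r=p[...,0],p[...,1],p[...,2]
for n,m,box in(('green3',(g>b+40)&(g>r+40),(105,165)),('red4',(r>b+60)&(r>g+60),(190,235))):
    v,u=np.nonzero(m);k=(v>box[0])&(v<box[1])&(u>265)&(u<330);v,u=v[k],u[k]
    P=np.array([world(a,c,d,z) for a,c in zip(u,v)])
    P=P[(P[:,2]>.02)&(P[:,2]<.06)]
    print(n,len(P),P.min(0).round(4),P.max(0).round(4),P.mean(0).round(4))
    s=np.polyfit(P[:,1],P[:,2],1);print('slope deg',np.degrees(np.arctan(s[0])).round(1),'y at z=.049',((.049-s[1])/s[0]).round(4),'y at z=.023',((.023-s[1])/s[0]).round(4))
    e=P[P[:,2]>P[:,2].max()-.008]; print('edge x',e[:,0].min().round(3),e[:,0].max().round(3))
E
```

```text
green3 1249 [ 0.5051 -0.1232  0.024 ] [ 0.5515 -0.0804  0.0516] [ 0.5283 -0.1014  0.0377]
slope deg -30.0 y at z=.049 -0.1209 y at z=.023 -0.0759
edge x 0.506 0.551
red4 822 [ 0.5081 -0.218   0.0245] [ 0.5548 -0.1729  0.0508] [ 0.5313 -0.1938  0.0389]
slope deg 29.6 y at z=.049 -0.176 y at z=.023 -0.2217
edge x 0.508 0.554
```

send_rows(steps=[[[0,0.025,0],0],[[0,0.024,0],0],[[0,0,0.04],0],[[0,0,0.04],0],[[0,0,0.04],0],[[0,0,0.04],0],[[0,0,0.024],0],[[0,0,0],0]])

```text
t: 4.4
position: [0.5267, -0.1456, 0.0349]
eef_rot: [-2.212, -2.222, 0.007]
wrist_force: [-0.0, 0.7, 0.5]
finger_gap: 0.0005
gripper_force: 0.0
```

send_rows(steps=[[[0.0135,0,0],0],[[0.005,0,-0.004],0],[[0.005,0,-0.007],0],[[0.007,0,-0.006],0],[[0.008,0,-0.005],0],[[0.009,0,-0.003],0],[[0.01,0,-0.002],0],[[0.01,0,0],0]])

```text
t: 5.2
position: [0.5297, -0.0792, 0.0658]
eef_rot: [-2.219, -2.224, -0.001]
wrist_force: [0.2, 0.2, -0.4]
finger_gap: 0.0006
gripper_force: 0.0
```

send_rows(steps=[[[0.012,0,0],0],[[0.004,0,0],0],[[0,0,0],0],[[0,0,0],0],[[-0.02,0,-0.03],0],[[-0.03,0,-0.03],0],[[-0.0335,0,-0.03],0],[[0,0,0],0]])

```text
t: 6.0
position: [0.5314, -0.1557, 0.1603]
eef_rot: [2.223, 2.208, 0.005]
wrist_force: [0.1, -0.4, 0.5]
finger_gap: 0.0006
gripper_force: 0.0
```

```bash
python3 - <<'E'
from h import *
print(manip.read_state()['position'].round(4) if hasattr(manip.read_state()['position'],'round') else manip.read_state()['position'])
p,d,i=shot('top','top2.png')
cv2.imwrite('pics/top2c.png',cv2.resize(p[120:215,185:375],None,fx=4,fy=4))
E
```

```text
[ 0.5314 -0.1557  0.1603]
```

View pics/top2c.png

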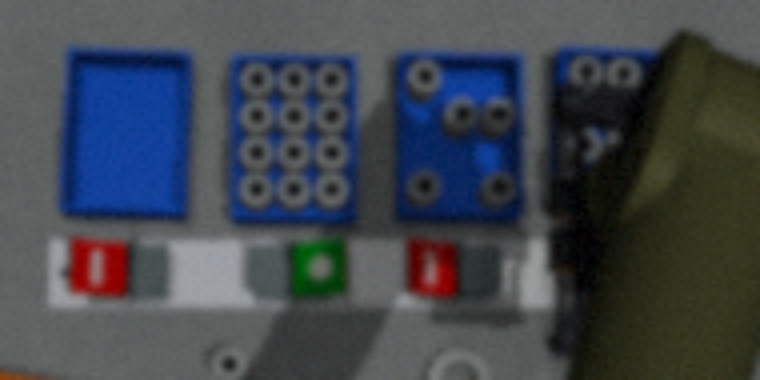

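Tag 3, at (432,268) in the crop, now lies red face up on its +y wing. Now the mirrored push for tag 4.

send_rows(steps=[[[0,0,0],0],[[0,0,0.04],0],[[0,0,0.04],0],[[0,0,0.037],0],[[0,0,0],0],[[0,0,0],0]])

```text
t: 6.65
position: [0.529, -0.1472, 0.0379]
eef_rot: [-2.217, -2.223, 0.003]
wrist_force: [1.4, -1.5, -0.1]
finger_gap: 0.0005
gripper_force: 0.0
```

send_rows(steps=[[[-0.0135,0,0],0],[[-0.005,0,-0.004],0],[[-0.005,0,-0.007],0],[[-0.007,0,-0.006],0],[[-0.008,0,-0.005],0],[[-0.009,0,-0.003],0],[[-0.01,0,-0.002],0],[[-0.01,0,0],0]])

```text
t: 7.45
position: [0.5297, -0.2168, 0.0658]
eef_rot: [2.22, 2.223, -0.0]
wrist_force: [0.0, 0.1, -0.3]
finger_gap: 0.0006
gripper_force: 0.0
```

send_rows(steps=[[[-0.012,0,0],0],[[-0.004,0,0],0],[[0,0,0],0],[[0,0,0],0],[[0.02,0,-0.03],0],[[0.03,0,-0.03],0],[[0.0335,0,-0.03],0],[[0,0,0],0]])

```text
t: 8.25
position: [0.5332, -0.1421, 0.1592]
eef_rot: [2.208, 2.231, 0.012]
wrist_force: [0.6, -0.0, 0.7]
finger_gap: 0.0005
gripper_force: 0.0
```

send_rows(steps=[[[0,-0.02,-0.04],0],[[0,-0.02,-0.03],0],[[0.04,0,0],0],[[0.04,0,0],0],[[0.04,0,0],0],[[0,0,0],0],[[0,0,0],0]])

```text
t: 8.95
position: [0.4892, -0.0274, 0.225]
eef_rot: [-2.216, -2.227, 0.001]
wrist_force: [-0.5, -0.9, -0.2]
finger_gap: 0.0006
gripper_force: 0.0
```

```bash
python3 - <<'E'
from h import *
p,d,i=shot('scene','s3.png')
cv2.imwrite('pics/s3c.png',cv2.resize(p[140:260,140:320],None,fx=4,fy=4))
q,d,i=shot('top','t3.png'); cv2.imwrite('pics/t3c.png',cv2.resize(q[120:225,185:375],None,fx=4,fy=4))
E
```

```text
(no output)
```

View pics/s3c.png

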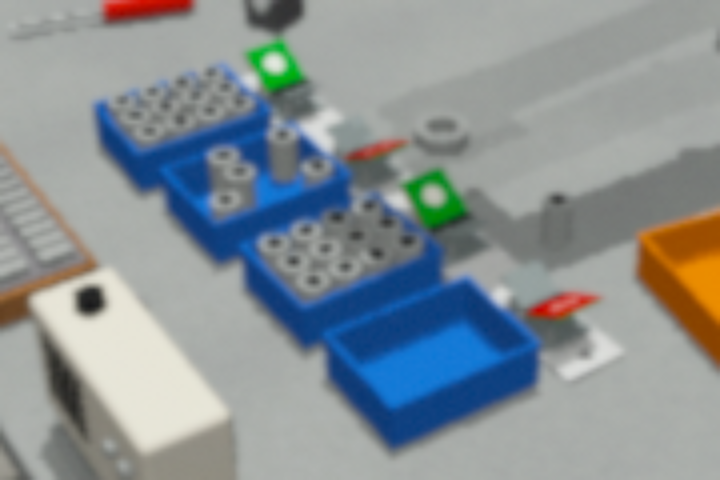

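View pics/t3c.png

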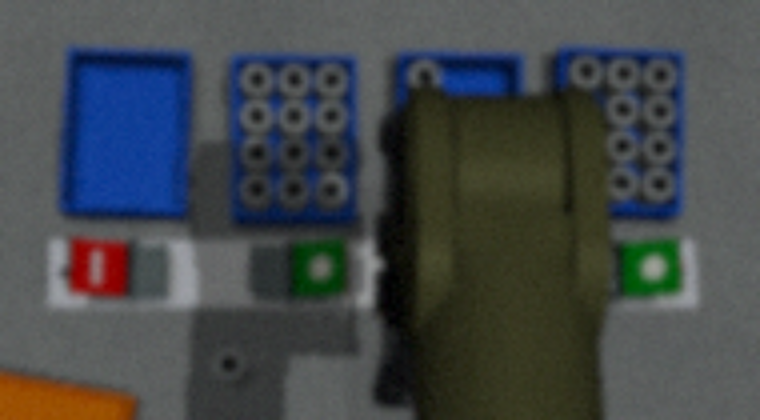

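In the scene crop all four tags lie down and match their trays: green (275,65) and (435,197) at the full trays, red (375,150) and (562,303) at the others. The arm is clear, so I hand the job in.

```bash
python3 -c "
from workcell import manip
print(manip.sign_off())"
```

```text
the job is handed in; nothing more can be done
None
```

I pushed over the two wrong tags: the one at the 5-bushing tray to red and the one at the right-hand full tray to green. In the last pictures all four tags lie flat and match their trays. The job is handed in, but sign-off returned no verdict.

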